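Hold the probe press of a bench tester half way down

ROBOT

A 6-joint arm with a two-finger parallel gripper is mounted at the origin on the work surface. World frame = base frame: x ahead of the robot, y to its left, z up, the work surface at z = 0. Lengths are in m, angles in rad, forces in N, time in s.
With the tool pointing down it reaches from about 0.375 to 0.975 m from the base axis. Payload 3.8 kg.
Tool frame: the origin (TCP) lies at the very end of the fingers, on their centre line; the grasp point (between the pads) lies 19 mm behind it; z points along the fingers, y is the line along which they close (so a half turn about z gives the same grasp; the last joint's range is limited). The gripper opens to 85 mm and grips with 20 to 120 N. Pads are 22 mm wide; open, the fingers measure 114 mm over their backs; the gripper's body (76 mm by 85 mm) begins 54 mm behind the grasp point. The pads swing forward as they close: fully open they stand 13 mm farther back than shut.
Start: joints at [1.252, 0.264, 1.604, -0, 1.274, -0.037], TCP at [0.188, 0.648, 0.231] pointing down, gripper open.
Joint ranges: [-2.63, 2.63], [-0.94, 2.18], [0.31, 2.57], [-1.31, 4.45], [0, 2.66], [-2.55, 2.55]. Speed limits (rad/s): [2.57, 2.57, 3.14, 3.14, 3.14, 3.14].

INTERFACE

Orientations are given as a rotation vector (axis times angle).
In Python, from workcell import * gives the robot as it stands.
- The arm moves only by the shell command python3 -m crank 'ROWS' [OPENING] [FORCE]. ROWS is JSON, a list that holds one entry, the list of rows, each a list of 6 numbers: the shift along the tool's x, y, z in cm, then the turn, a rotation vector about the tool's x, y, z in rad. In form: [[[dx, dy, dz, ax, ay, az], ...]]. A call has 1 to 8 rows; each row shifts and turns the commanded pose from where the row before left it, along the tool's axes as they then stand; what a row does not reach is not made up. A row lasts 1/12 s, in which the tool goes at most 41.7 mm and 7.16 degrees, less where a joint would pass 70% of its speed; a pose out of reach is approached as far as the arm can. A call with a gripper value outside its range is refused whole. OPENING is the finger opening in cm, from 0 to 8.54, set as the call begins (- or left out, the last holds). The fingers move at their own pace and stop on an object; FORCE is the grip in N (left out, the last holds). Time passes only in rows, so rows that do not move let the fingers close. It gives the time, the measured TCP pose, the force, the opening and the grip force at its end, in the units of the state.
- read_state(): the state, without advancing time (a new reading comes with each control period).
- read_camera(name): name is "scene" or "top" or "wrist"; returns the picture (400x640x3 uint8, blue, green, red); there is no depth.
- camera_model(name): a dict with "camera_matrix" (3x3 intrinsics, pixels), "R" (3x3) and "t" (3): a world point X has camera coordinates R X + t. Camera axes: x right, y down, z forward; pixel columns grow to the right and rows downward; lengths in m; the calibration is good to about 2 mm. A picture is of the moment at which its call begins: read the wrist's pose just before it. camera_model takes no time and is no camera call; for the wrist camera it gives the pose at the moment of the call.
- finish_job(): hands the job in; it is judged then, once.
The state is a dict: "time": time; "q": joint angles; "joint_vel": joint speeds; "joint_torque": joint torques, N m; "tool_pos": TCP position; "tcp_rot": TCP orientation; "wrist_force": force on the tool from outside, world axes, zero at the start; "torque": the same for the moment, N m; "width": opening from 0.0 (shut) to 1.0 (fully open); "grip_force": force on a finger pad.
Only numpy, scipy, OpenCV 4.12 (cv2) and the standard library are available. Lean on these libraries where they do the work, as an engineer would, in place of code of your own. Each camera call takes 0.05 s, during which the arm holds its last target. There are 200 camera calls.

TASK

Pull the tester's tray out to its stop by the black tab on its front, then push the press cap in the tray half way down, 10 mm of its 20 mm travel, to keep the probes on the circuit board, and finish while still holding it there with the fingers. Never push the cap to the bottom, leave the tray fully out, and leave the meter, spool and screwdriver where they lie.

Things in the scene. Friction and masses are not known exactly. Their poses are not given: they have to be found in the camera images.
- tester_front (a point): Cream instrument case fixed to the bench, 240 deep (x) by 270 wide (y) by 115 mm high, with one pull-out tray in its front. This point: middle of the lower front edge, at bench height. The front faces its own -x, towards the robot; the case stands at a different place and yaw (up to 0.3 rad) in each run.
- tray (a joint): How far the tray is pulled out of the case (m), along the tester's own -x: 0 shut, 0.14 at the stop; starts between 0 and 0.03. It slides stiffly (2 N of friction plus 6 N per m/s) and stays where left. Front panel 266 wide, 12 mm thick, 11 to 108 mm above the bench; side walls rise to 56 mm.
- tray_pull (a point): Middle of the black upright tab on the tray's front panel; moves with the tray, axes as the tester's. The tab is 12 mm thick (y), stands out 52 mm from the panel (to -x), is 48 to 84 mm above the bench, and ends in an upright bead 16 mm across. This point is 22 mm out from the panel, 66 mm above the bench. Pinch it across y from above.
- press_cap: The only round black flat cap (28 mm across, 10 mm thick), on an upright rod in the tray. Origin: centre of its underside, 81 mm above the bench when up; the top to push is at 91 mm. 82 mm behind the panel's outer face: inside the case at first, 70 mm in front of it with the tray at its stop; up to 45 mm left or right of the tray's middle (fixed within a run).
- plunger (a joint): How far the cap is pushed straight down (m): 0 up, 0.020 at the bottom. Spring: about 4 N to start it and 0.6 N more per mm, so about 10 N at 10 mm and 16 N at the bottom; it springs back up when let go.
- multimeter: Bystander: yellow hand multimeter lying flat, 180 by 86 by 36 mm, origin at the centre of its underside, beside the tester.
- spool: Bystander: metal solder spool standing on end, 60 mm across, 46 mm high, origin at the centre of its underside, on the other side of the tester.
- screwdriver: Bystander: screwdriver lying on the bench near the tester's front left, about 170 mm long and at most 35 mm high, along its own x.

How it is judged:
By the outcome, as a careful person would: the job done as asked, in the order asked, and still so for the second after the job is handed in, while the arm keeps its last pose, push and grip.
It also fails if it takes over 48 s, if anything falls off the work surface, if the arm or the gripper's body presses on something with over 40 N, if the wrist force passes 120 N, or if a joint passes its speed limit or range.

## Working session

There is one attempt and no reset: what is moved stays moved. The work goes in short steps, Python scripts to look and compute and a shell command to move; the robot and the scene stay as the last step left them, time stands still between calls to the robot, and variables do not carry over. Pictures are saved under pics/ and viewed, at most 10 in all, crops included, and the job is handed in when it is done.

```bash
mkdir -p pics
cat > h.py <<'E'
from workcell import *
import numpy as np, cv2
from scipy.spatial.transform import Rotation as Ro
def ray(name,px,z,m=None):
    m=m or camera_model(name);K=np.array(m["camera_matrix"]);R=np.array(m["R"]);t=np.array(m["t"])
    d=R.T@np.linalg.inv(K)@np.array([px[0],px[1],1.]);c=-R.T@t
    return c+d*(z-c[2])/d[2]
def proj(name,X,m=None):
    m=m or camera_model(name);p=np.array(m["camera_matrix"])@(np.array(m["R"])@X+np.array(m["t"]));return p[:2]/p[2]
E
python3 - <<'E'
from h import *
for n in("top","scene"):
    cv2.imwrite(f"pics/{n}0.png",read_camera(n)); m=camera_model(n);print(n,-np.array(m["R"]).T@m["t"])
s=read_state();print(s["time"],s["tool_pos"],s["tcp_rot"],Ro.from_rotvec(s["tcp_rot"]).as_matrix().round(3))
E
```

```text
top [0.5187637  0.00218938 1.09984628]
scene [ 1.30153386 -0.04305528  0.74426686]
0.1 [0.18751376 0.64774649 0.23007543] [-0.44118391 -3.11007544  0.00315533] [[-0.961  0.278 -0.001]
 [ 0.278  0.961 -0.002]
 [ 0.    -0.002 -1.   ]]
```

View pics/top0.png

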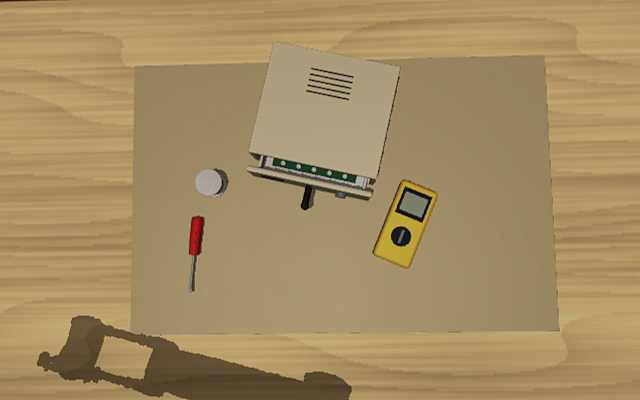

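View pics/scene0.png

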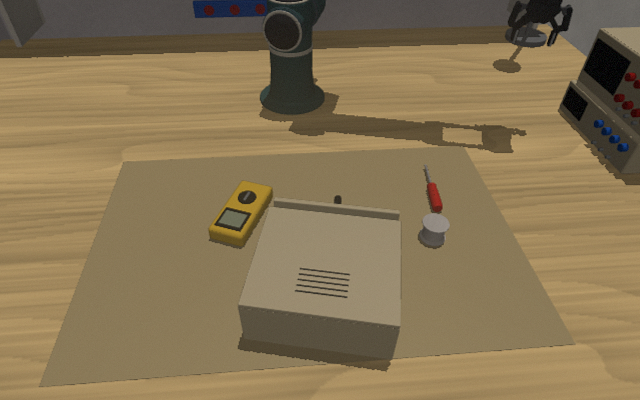

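The top view shows the case yawed, its front to the robot. The panel's top edge runs from (248,170) to (372,197), and the black tab ends near (305,207). The meter, at (405,225), is close to the right side. Next I'll measure the case top and the tab.

Run:
```python
from h import *
im=cv2.imread("pics/top0.png")
c=[ray("top",p,.115)[:2] for p in[(275,42),(400,67),(249,152)]]
print("case corners",c, np.linalg.norm(c[0]-c[1]),np.linalg.norm(c[0]-c[2]))
d=c[0]-c[2];print("yaw",np.arctan2(d[1],d[0]))
e=c[0]-c[1];print("yaw by back",np.arctan2(-e[0],e[1]))
# panel top edge
a,b=[ray("top",p,.108)[:2] for p in[(248,171),(372,199)]];e=a-b
print("panel front",a,b,np.linalg.norm(e),"yaw",np.arctan2(-e[0],e[1]))
roi=im[175:225,285:325].max(2)<50
ys,xs=np.nonzero(roi);xs=xs+285;ys=ys+175
for r in np.unique(ys):
    k=xs[ys==r];print(r,k.min(),k.max(),end="; ")
cv2.imwrite("pics/crop.png",cv2.resize(im[140:220,235:385],None,fx=5,fy=5,interpolation=cv2.INTER_CUBIC))
for p in [(304,208)]: print(ray("top",p,.084))
```

```text
case corners [array([0.93110065, 0.12858284]), array([ 0.87015129, -0.13016098]), array([0.69939263, 0.1840802 ])] 0.2658254887220717 0.23826154246989284
yaw -0.2350855833753654
yaw by back -0.23134134891623107
panel front [0.66101374 0.18758117] [ 0.59828769 -0.0664619 ] 0.2616723859105675 yaw -0.2420693588179957
175 322 323; 181 292 292; 185 306 310; 186 305 310; 187 305 311; 188 305 324; 189 305 319; 190 305 311; 191 305 311; 192 305 310; 193 304 310; 194 304 310; 195 304 310; 196 304 309; 197 303 309; 198 303 309; 199 303 309; 200 303 309; 201 302 308; 202 302 308; 203 302 308; 204 301 308; 205 301 308; 206 301 308; 207 301 308; 208 302 307; 209 304 305; [0.58391134 0.07433281 0.084     ]
```

View pics/crop.png

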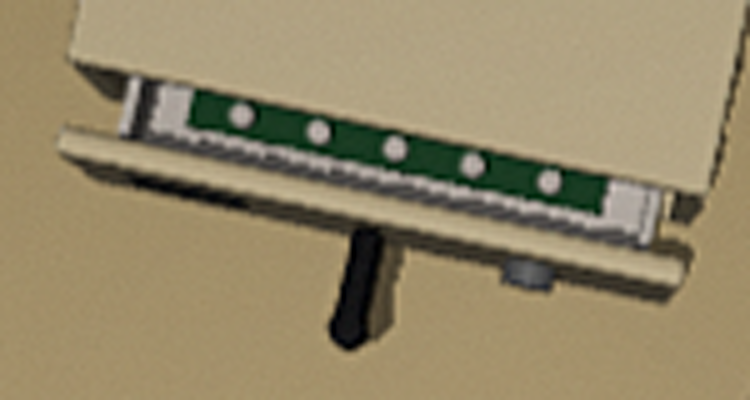

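Case front middle is at about (0.667, 0.054) with yaw −0.235. The tab point is about (0.611, 0.067), which puts it on the case centreline and the tray about 24 mm out. That agrees with the given sizes, so I'm moving above the tab.

```bash
cat > to.py <<'E'
import sys
from h import *
x,y,z=map(float,sys.argv[1:4]);yaw=-0.235
s=read_state();R=Ro.from_rotvec(s["tcp_rot"]).as_matrix()
c,k=np.cos(yaw),np.sin(yaw)
T=np.array([[-c,-k,0],[-k,c,0],[0,0,-1]]).T if 0 else np.column_stack([(-c,-k,0),(-k,c,0),(0,0,-1)])
print("t",s["time"],"pos",s["tool_pos"].round(4) if hasattr(s["tool_pos"],"round") else s["tool_pos"],"d cm",(R.T@(np.array([x,y,z])-s["tool_pos"])*100).round(2),"rot",Ro.from_matrix(R.T@T).as_rotvec().round(4),"F",np.round(s["wrist_force"],1))
E
r='[-2.4,-1.85,0,0,0,0]'; true
python3 -m crank '[[[-1.2,-0.9,0,0,0,0],[-2.4,-1.85,0,0,0,0],[-2.4,-1.85,0,0,0,0],[-2.4,-1.85,0,0,0,0],[-2.4,-1.85,0,0,0,0],[-2.4,-1.85,0,0,0,0],[-2.4,-1.85,0,0,0,0],[-2.4,-1.85,0,0,0,0]]]' 5
python3 -m crank '[[[-2.4,-1.85,0,0,0,0],[-2.4,-1.85,0,0,0,0],[-2.4,-1.85,0,0,0,0],[-2.4,-1.85,0,0,0,0],[-2.4,-1.85,0,0,0,0],[-2.4,-1.85,0,0,0,0],[-2.4,-1.85,0,0,0,0],[-2.4,-1.85,0,0,0,0]]]'
python3 -m crank '[[[-2.4,-1.85,0,0,0,0],[-2.4,-1.85,0,0,0,0],[-2.4,-1.85,0,0,0,0],[-2.4,-1.85,0,0,0,0],[-2.4,-1.85,0,0,0,0],[-2.4,-1.85,0,0,0,0],[-2.4,-1.85,0,0,0,0],[0,0,0,0,0,0]]]'
python3 to.py .611 .0665 .05
```

```text
time: 0.77
tool_pos: [0.3228, 0.463, 0.2309]
tcp_rot: [0.441, 3.11, -0.001]
wrist_force: [1.2, -0.2, -1.4]
width: 0.586
grip_force: 0.0
time: 1.43
tool_pos: [0.4657, 0.2675, 0.231]
tcp_rot: [-0.441, -3.11, 0.001]
wrist_force: [0.1, -0.6, -0.1]
width: 0.583
grip_force: 0.0
time: 2.1
tool_pos: [0.5929, 0.0936, 0.2309]
tcp_rot: [0.447, 3.108, -0.004]
wrist_force: [0.2, -0.1, -0.4]
width: 0.586
grip_force: 0.0
t 2.1 pos [0.5929 0.0936 0.2309] d cm [-2.47 -2.04 18.1 ] rot [-0.0023  0.0019 -0.0507] F [ 0.2 -0.1 -0.4]
```

```bash
python3 -m crank '[[[-1.2,-1.0,0,0,0,0],[-1.27,-1.04,0,0,0,0],[0,0,2.5,0,0,-0.05],[0,0,2.5,0,0,0],[0,0,0,0,0,0],[0,0,0,0,0,0]]]'
python3 to.py .611 .0665 .05
python3 - <<'E'
from h import *
m=camera_model("wrist");im=read_camera("wrist");cv2.imwrite("pics/w1.png",im)
print(-np.array(m["R"]).T@m["t"])
for X in [(.611,.0665,.084),(.5815,.0738,.084),(.631,.062,.108)]:print(proj("wrist",np.array(X),m))
E
```

```text
time: 2.6
tool_pos: [0.6072, 0.0718, 0.1794]
tcp_rot: [-0.362, -3.116, 0.002]
wrist_force: [-0.1, 0.6, 0.1]
width: 0.585
grip_force: 0.0
t 2.6 pos [0.6072 0.0718 0.1794] d cm [-0.55 -0.4  12.94] rot [-0.0016 -0.0043  0.0034] F [-0.1  0.6  0.1]
[0.53005621 0.08936692 0.32185404]
[315.16305539 217.28512797]
[315.48017653 178.79508055]
[315.07030704 255.10124841]
```

View pics/w1.png

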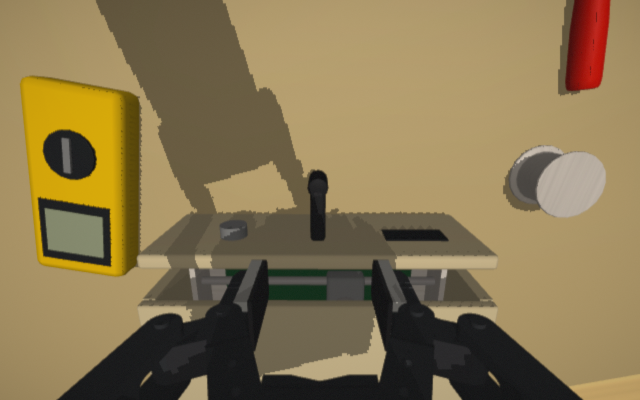

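The wrist view shows the tab at column 318 against a predicted 315.5, so the true y is about 2 mm larger. The spool and meter are well clear. Going down onto the tab.

```bash
python3 to.py .611 .0685 .05
python3 -m crank '[[[-0.5,-0.2,0,0,0,0],[0,0,2,0,0,0],[0,0,2,0,0,0],[0,0,2,0,0,0],[0,0,0,0,0,0],[0,0,0,0,0,0]]]'
python3 to.py .611 .0685 .05
```

```text
t 2.65 pos [0.6085 0.0721 0.1813] d cm [-0.34 -0.28 13.13] rot [-0.0005 -0.001   0.0036] F [-0.5  0.5  0.6]
time: 3.15
tool_pos: [0.6133, 0.069, 0.1217]
tcp_rot: [-0.363, -3.12, 0.0]
wrist_force: [0.2, -0.6, 0.2]
width: 0.583
grip_force: 0.0
t 3.15 pos [0.6133 0.069  0.1217] d cm [ 0.21 -0.1   7.17] rot [-0.0003 -0.0004  0.0036] F [ 0.2 -0.6  0.2]
```

```bash
python3 -m crank '[[[0.2,-0.1,1.5,0,0,0],[0,0,1.5,0,0,0],[0,0,1.5,0,0,0],[0,0,1.5,0,0,0],[0,0,1.1,0,0,0],[0,0,0,0,0,0]]]'
python3 to.py .611 .0685 .05
python3 -m crank '[[[0,0,0,0,0,0],[0,0,0,0,0,0],[0,0,0,0,0,0],[0,0,0,0,0,0],[0,0,0,0,0,0],[0,0,0,0,0,0],[0,0,0,0,0,0],[0,0,0,0,0,0]]]' 0.6 60
python3 to.py .611 .0685 .05
```

```text
time: 3.65
tool_pos: [0.6107, 0.0685, 0.0497]
tcp_rot: [-0.363, -3.119, 0.0]
wrist_force: [-1.0, -0.7, 0.0]
width: 0.585
grip_force: 0.0
t 3.65 pos [0.6107 0.0685 0.0497] d cm [-0.03  0.   -0.03] rot [-0.0004 -0.0012  0.0034] F [-1.  -0.7  0. ]
time: 4.32
tool_pos: [0.6124, 0.0687, 0.0521]
tcp_rot: [0.363, 3.118, 0.001]
wrist_force: [1.0, 1.3, 5.6]
width: 0.13
grip_force: 61.6
t 4.3167 pos [0.6124 0.0687 0.0521] d cm [ 0.13 -0.05  0.21] rot [0.001  0.0029 0.0031] F [1.  1.3 5.6]
```

Gripped: the opening is 11 mm for a 12 mm tab. Pulling along tool +x.

```bash
python3 -m crank '[[[0.5,0,0,0,0,0],[1,0,0,0,0,0],[1.2,0,0,0,0,0],[1.2,0,0,0,0,0],[1.2,0,0,0,0,0],[1.2,0,0,0,0,0],[1.2,0,0,0,0,0],[1,0,0,0,0,0]]]'
python3 -m crank '[[[1,0,0,0,0,0],[0.7,0,0,0,0,0],[0.5,0,0,0,0,0],[0,0,0,0,0,0],[0,0,0,0,0,0]]]'
python3 to.py .4985 .0955 .05
python3 -m crank '[[[0.3,0,0,0,0,0],[0.3,0,0,0,0,0],[0.3,0,0,0,0,0],[0,0,0,0,0,0],[0,0,0,0,0,0]]]'
python3 to.py .4985 .0955 .05
```

```text
time: 4.98
tool_pos: [0.529, 0.0885, 0.0521]
tcp_rot: [0.363, 3.117, 0.002]
wrist_force: [1.8, 0.1, 6.8]
width: 0.131
grip_force: 62.1
time: 5.4
tool_pos: [0.5069, 0.0938, 0.0521]
tcp_rot: [0.363, 3.119, 0.002]
wrist_force: [-1.6, 0.8, 12.0]
width: 0.126
grip_force: 62.7
t 5.4 pos [0.5069 0.0938 0.0521] d cm [ 0.85 -0.03  0.2 ] rot [0.0013 0.0014 0.0033] F [-1.6  0.8 12. ]
time: 5.82
tool_pos: [0.5018, 0.0951, 0.0521]
tcp_rot: [0.362, 3.112, 0.001]
wrist_force: [9.9, -2.1, 0.5]
width: 0.134
grip_force: 61.0
t 5.8167 pos [0.5018 0.0951 0.0521] d cm [ 0.33 -0.03  0.21] rot [0.002  0.0087 0.0036] F [ 9.9 -2.1  0.5]
```

```bash
python3 -m crank '[[[0.2,0,0,0,0,0],[0.2,0,0,0,0,0],[0,0,0,0,0,0],[0,0,0,0,0,0]]]'
python3 to.py .4985 .0955 .05
python3 - <<'E'
from h import *
cv2.imwrite("pics/t2.png",cv2.resize(read_camera("top")[120:280,220:420],None,fx=4,fy=3.75))
E
```

```text
time: 6.15
tool_pos: [0.5018, 0.0951, 0.0521]
tcp_rot: [0.36, 3.104, 0.001]
wrist_force: [21.7, -7.0, -11.1]
width: 0.128
grip_force: 59.1
t 6.15 pos [0.5018 0.0951 0.0521] d cm [ 0.33 -0.04  0.21] rot [0.0028 0.0167 0.0044] F [ 21.7  -7.  -11.1]
```

View pics/t2.png

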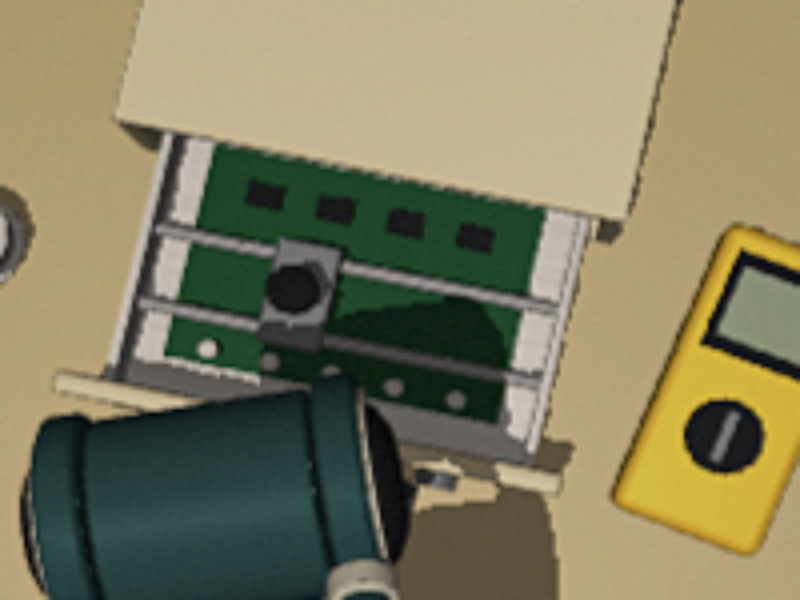

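The tray is at its stop: the TCP didn't move while the force doubled. The black cap shows at crop (293,287), which is (293.3,196.5) in the full image. I'll relax the pull, release, rise and measure the cap.

```bash
python3 -m crank '[[[-0.3,0,0,0,0,0],[-0.2,0,0,0,0,0],[0,0,0,0,0,0],[0,0,0,0,0,0]]]'
python3 -m crank '[[[0,0,0,0,0,0],[0,0,0,0,0,0],[0,0,0,0,0,0],[0,0,0,0,0,0],[0,0,0,0,0,0],[0,0,0,0,0,0]]]' 5
python3 -m crank '[[[0,0,-1,0,0,0],[0,0,-2,0,0,0],[0,0,-2.5,0,0,0],[0,0,-2.5,0,0,0],[0,0,-2.5,0,0,0],[0,0,-2.5,0,0,0],[0,0,-1,0,0,0],[0,0,0,0,0,0]]]'
python3 -m crank '[[[0,0,0,0,0,0],[0,0,0,0,0,0],[0,0,0,0,0,0],[0,0,0,0,0,0],[0,0,0,0,0,0],[0,0,0,0,0,0],[0,0,0,0,0,0],[0,0,0,0,0,0]]]' 0 40
python3 - <<'E'
from h import *
im=read_camera("top");m=camera_model("wrist");w=read_camera("wrist");cv2.imwrite("pics/w2.png",w);cv2.imwrite("pics/t3.png",im)
p=ray("top",(293.3,196.5),.091);print(p)
g=(im[185:208,282:305].max(2)<40).astype(np.uint8)
n,l,s,c=cv2.connectedComponentsWithStats(g);k=1+s[1:,4].argmax();q=c[k]+[282,185];print(s[k],q);p=ray("top",q,.091);print(p,proj("wrist",p,m))
r=p[:2]-[.6675,.054];X=np.array([.9725,-.233]);Y=np.array([.233,.9725]);print("in tester",r@X,r@Y)
# tab tip expected at stop
print(proj("wrist",np.array([.6675-.204*.9725,.055+.204*.233,.084]),m))
E
python3 to.py .6 .09 .2
```

```text
time: 6.53
tool_pos: [0.5016, 0.0951, 0.0521]
tcp_rot: [0.362, 3.115, 0.002]
wrist_force: [4.2, -1.4, 6.2]
width: 0.13
grip_force: 61.8
time: 7.03
tool_pos: [0.4985, 0.0949, 0.0499]
tcp_rot: [-0.363, -3.12, 0.0]
wrist_force: [0.3, 0.9, -0.1]
width: 0.583
grip_force: 0.0
time: 7.7
tool_pos: [0.5015, 0.0953, 0.1942]
tcp_rot: [0.362, 3.114, 0.003]
wrist_force: [-0.2, -0.2, -0.2]
width: 0.585
grip_force: 0.0
time: 8.37
tool_pos: [0.499, 0.095, 0.19]
tcp_rot: [-0.363, -3.12, 0.0]
wrist_force: [0.3, 0.1, -0.4]
width: -0.001
grip_force: 0.0
[0.607889   0.09589282 0.091     ]
[  4   6  14  13 135] [292.91111111 196.80740741]
[0.6072605  0.09671292 0.091     ] [350.44380099 322.44949094]
in tester -0.06853502474489125 0.02750251092093546
[321.14843623 168.24924798]
t 8.4667 pos [0.4991 0.095  0.1903] d cm [-9.93  1.83 -0.97] rot [-0.     -0.      0.0032] F [-0.2 -0.3  0.7]
```

View pics/w2.png

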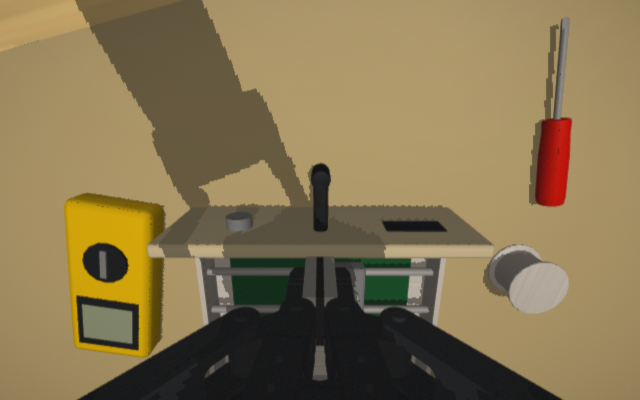

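The wrist view shows the tray fully out and the bystanders undisturbed; the closed fingers hide the cap. From the top camera the cap is at (0.607, 0.097), 68.5 mm in front of the case where 70 is expected. Moving over it.

```bash
python3 -m crank '[[[-1.5,0.4,0,0,0,0],[-2.2,0.6,0,0,0,0],[-2.2,0.6,0,0,0,0],[-2.2,0.6,0,0,0,0],[-1.6,0.4,0,0,0,0],[-0.7,0.2,0,0,0,0],[0,0,0,0,0,0],[0,0,0,0,0,0]]]'
python3 to.py .607 .0975 .1
python3 -m crank '[[[0,0,0,0,0,0],[0,0,2,0,0,0],[0,0,2.5,0,0,0],[0,0,2,0,0,0],[0,0,1,0,0,0],[0,0,0,0,0,0],[0,0,0,0,0,0],[0,0,0,0,0,0]]]'
python3 to.py .607 .0975 .1
```

```text
time: 9.13
tool_pos: [0.6062, 0.0983, 0.1899]
tcp_rot: [-0.363, -3.119, 0.0]
wrist_force: [0.3, -0.4, -0.0]
width: -0.001
grip_force: 0.0
t 9.1333 pos [0.6062 0.0983 0.1899] d cm [-0.11 -0.05  8.99] rot [-0.0004 -0.0012  0.0032] F [ 0.3 -0.4 -0. ]
time: 9.8
tool_pos: [0.6075, 0.0985, 0.1169]
tcp_rot: [0.363, 3.118, 0.001]
wrist_force: [-0.0, -0.2, -0.5]
width: 0.001
grip_force: 0.0
t 9.8 pos [0.6075 0.0985 0.1169] d cm [ 0.03 -0.11  1.69] rot [0.0008 0.0021 0.0032] F [-0.  -0.2 -0.5]
```

```bash
python3 -m crank '[[[0,-0.1,0.7,0,0,0],[0,0,0.5,0,0,0],[0,0,0,0,0,0],[0,0,0,0,0,0],[0,0,0,0,0,0]]]'
python3 to.py .607 .0975 .091
python3 - <<'E'
from h import *
im=read_camera("scene");X=np.array([.607,.0975,.091]);p=proj("scene",X);print(p)
u,v=p.astype(int);cv2.imwrite("pics/s2.png",cv2.resize(im[max(0,v-50):v+50,u-70:u+70],None,fx=5,fy=5,interpolation=cv2.INTER_CUBIC));print(u-70,max(0,v-50))
E
```

```text
time: 10.22
tool_pos: [0.6065, 0.0973, 0.1034]
tcp_rot: [0.363, 3.12, 0.0]
wrist_force: [0.6, 0.4, -0.8]
width: 0.0
grip_force: 0.0
t 10.2167 pos [0.6065 0.0973 0.1034] d cm [-0.04  0.03  1.24] rot [0.     0.     0.0032] F [ 0.6  0.4 -0.8]
[349.12098222 199.37870037]
279 149
```

View pics/s2.png

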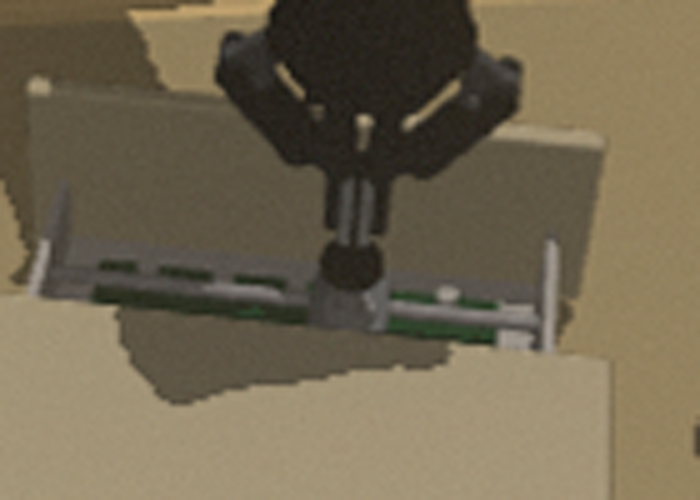

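The scene view shows the closed fingertips centred over the cap at crop (352,262), against a predicted column of 351. I'll push down in small steps.

```bash
python3 -m crank '[[[0,0,0.3,0,0,0],[0,0,0.3,0,0,0],[0,0,0.3,0,0,0],[0,0,0.3,0,0,0],[0,0,0,0,0,0],[0,0,0,0,0,0],[0,0,0,0,0,0],[0,0,0,0,0,0]]]'
python3 -m crank '[[[0,0,0.2,0,0,0],[0,0,0.2,0,0,0],[0,0,0,0,0,0],[0,0,0,0,0,0],[0,0,0,0,0,0],[0,0,0,0,0,0]]]'
python3 to.py .607 .0975 .081
python3 -c "
from h import *
print([(round(s['time'],2),round(s['tool_pos'][2],4),round(s['wrist_force'][2],1)) for s in (read_state(),read_state())])"
```

```text
time: 10.93
tool_pos: [0.6064, 0.0973, 0.0912]
tcp_rot: [-0.363, -3.12, 0.0]
wrist_force: [-0.4, -0.3, -0.1]
width: 0.001
grip_force: 0.0
time: 11.43
tool_pos: [0.6066, 0.0974, 0.0879]
tcp_rot: [0.363, 3.12, 0.0]
wrist_force: [-1.8, -0.6, 6.0]
width: -0.003
grip_force: 2.7
t 11.4333 pos [0.6066 0.0974 0.0879] d cm [-0.03  0.02  0.69] rot [0.0001 0.0003 0.0032] F [-1.8 -0.6  6. ]
[(11.43, np.float64(0.0879), np.float64(6.0)), (11.43, np.float64(0.0879), np.float64(6.0))]
```

Contact is at 91 mm, and 6.0 N at 3.1 mm down matches the spring. About 7 mm more to go.

```bash
python3 -m crank '[[[0,0,0.2,0,0,0],[0,0,0.2,0,0,0],[0,0,0.15,0,0,0],[0,0,0.1,0,0,0],[0,0,0.05,0,0,0],[0,0,0,0,0,0],[0,0,0,0,0,0],[0,0,0,0,0,0]]]'
python3 -m crank '[[[0,0,0,0,0,0],[0,0,0,0,0,0],[0,0,0,0,0,0]]]'
python3 to.py .607 .0975 .081
```

```text
time: 12.1
tool_pos: [0.6075, 0.0972, 0.0819]
tcp_rot: [0.363, 3.119, 0.0]
wrist_force: [-1.9, -0.7, 9.0]
width: 0.003
grip_force: 4.5
time: 12.35
tool_pos: [0.6075, 0.0972, 0.0819]
tcp_rot: [0.363, 3.118, 0.0]
wrist_force: [-1.1, -0.8, 7.7]
width: -0.0
grip_force: 4.5
t 12.35 pos [0.6075 0.0972 0.0819] d cm [0.05 0.02 0.09] rot [0.0003 0.0021 0.0033] F [-1.1 -0.8  7.7]
```

```bash
python3 -m crank '[[[0,0,0.1,0,0,0],[0,0,0,0,0,0],[0,0,0,0,0,0],[0,0,0,0,0,0],[0,0,0,0,0,0]]]'
python3 - <<'E'
from h import *
im=read_camera("top");cv2.imwrite("pics/t4.png",cv2.resize(im[120:280,220:420],None,fx=4,fy=3.75))
L=[]
for i in range(6): read_camera("top");s=read_state();L.append((*s["tool_pos"],*s["wrist_force"]))
print(np.mean(L,0).round(4),np.std(L,0).round(4))
E
```

```text
time: 12.77
tool_pos: [0.6077, 0.0972, 0.0811]
tcp_rot: [0.363, 3.118, 0.0]
wrist_force: [-1.7, -2.2, 9.9]
width: 0.002
grip_force: 4.7
[ 0.6077  0.0972  0.0811 -1.812  -1.1052  9.1828] [0.     0.     0.     0.4327 0.2985 0.5929]
```

View pics/t4.png

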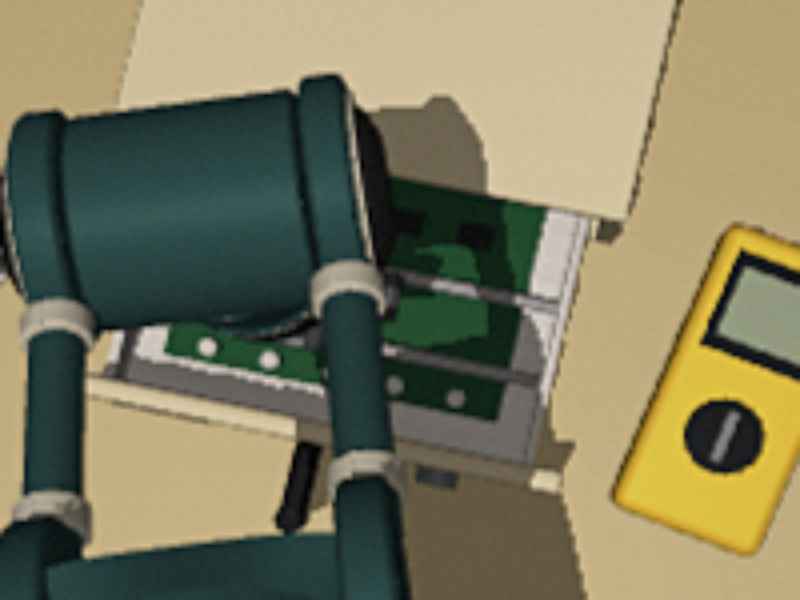

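The panel's right end is still at (555,482), so the tray hasn't visibly moved. The cap is about 10 mm down. The fingertips drifted 1 mm inward with a small inward side force, so I'll ease them 2 mm outward to keep the tray against its stop.

```bash
python3 -m crank '[[[0.1,0,0,0,0,0],[0.1,0,0,0,0,0],[0,0,0,0,0,0],[0,0,0,0,0,0],[0,0,0,0,0,0],[0,0,0,0,0,0]]]'
python3 - <<'E'
from h import *
im=read_camera("top");old=cv2.imread("pics/t3.png")
A=cv2.cvtColor(old[225:262,335:368],6).astype(np.float32);B=cv2.cvtColor(im[225:262,335:368],6).astype(np.float32)
a=cv2.cvtColor(old[235:262,284:302],6).astype(np.float32);b=cv2.cvtColor(im[235:262,284:302],6).astype(np.float32)
print(cv2.phaseCorrelate(A,B),cv2.phaseCorrelate(a,b))
L=[]
for i in range(6): read_camera("top");s=read_state();L.append((*s["tool_pos"],*s["wrist_force"]))
print(s["time"],np.mean(L,0).round(4))
E
```

```text
time: 13.62
tool_pos: [0.6073, 0.0972, 0.0818]
tcp_rot: [0.362, 3.115, 0.0]
wrist_force: [0.2, -2.7, 8.4]
width: 0.001
grip_force: 4.5
((-0.34494763858230826, -0.05624498954909285), 0.850089430809021) ((-1.0770314579235727, 1.5021733635400292), 0.20055016127142886)
13.9667 [ 0.6073  0.0973  0.0818  0.3297 -2.652   8.9279]
```

```bash
python3 -m crank '[[[0.05,0,0.09,0,0,0],[0,0,0,0,0,0],[0,0,0,0,0,0],[0,0,0,0,0,0],[0,0,0,0,0,0],[0,0,0,0,0,0]]]'
python3 - <<'E'
from h import *
L=[]
for i in range(6): read_camera("top");s=read_state();L.append((*s["tool_pos"],*s["wrist_force"]))
a=np.mean(L,0).round(4);print(s["time"],a)
if .0802<a[2]<.0818 and 7.5<a[5]<11.5: print(finish_job())
E
```

```text
time: 14.47
tool_pos: [0.6071, 0.0973, 0.0811]
tcp_rot: [0.362, 3.114, 0.0]
wrist_force: [0.6, -2.8, 8.9]
width: -0.002
grip_force: 4.7
14.7667 [ 0.6071  0.0973  0.0811  0.945  -2.716   9.1804]
the job is handed in; nothing more can be done
None
```

I pulled the tray out to its stop, then pushed the press cap about 10 mm down (about 9 N) and handed the job in at 14.8 s with the fingers still holding it there; the meter, spool and screwdriver were not touched.

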